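# Unlock the pan of the bench scale and hold it up level with the ball in it

### The arm

A 6-joint arm with a two-finger parallel gripper is mounted at the origin on a cart in front of the work surface, level with it; the furniture and walls round the work are solid. World frame = base frame: x ahead of the robot, y to its left, z up, the work surface at z = 0. Lengths are in m, angles in degrees, forces in N, time in s.
With the tool pointing down it reaches from about 0.325 to 0.925 m from the base axis. Payload 3.1 kg.
Tool frame: the origin (TCP) lies at the very end of the fingers, on their centre line; the grasp point (between the pads) lies 19 mm behind it; z points along the fingers, y is the line along which they close (so a half turn about z gives the same grasp; the last joint's range is limited). The gripper opens to 85 mm and grips with 20 to 120 N. Pads are 22 mm wide; open, the fingers measure 114 mm over their backs; the gripper's body (76 mm by 85 mm) begins 54 mm behind the grasp point. The pads swing forward as they close: fully open they stand 13 mm farther back than shut.
Start: joints at [-70.199, 12.427, 92.441, -0, 75.132, -6.429], TCP at [0.276, -0.561, 0.231] pointing down, gripper open.
Joint ranges: [-157.48, 157.48], [-44.54, 120.13], [17.64, 146.25], [-64.5, 244.5], [7.68, 150.69], [-147.95, 147.95]. Speed limits (degrees/s): [159.86, 159.86, 180, 180, 180, 180].

### API

Orientations are given as a 3x3 rotation matrix whose columns are the frame's x, y, z axes.
In Python, from plant import manip, hand, kinematics, grab_frame, camera_info, telemetry gives the robot as it stands. Calls block until the motion is done:
- manip.goto(position, orientation): joint-space move of the TCP to a pose.
- manip.movel(position, attitude=None, velocity=0.15, f_stop=None): straight line of the TCP; attitude=None keeps the orientation; velocity is the mean speed in m/s. With f_stop (N) it stops when the force on the tool has changed by that much, and returns True; else False.
- manip.movej(angles): joint-space move.
- hand.command_gripper(opening, f_grip=None): opening from 0.0 (shut) to 1.0 (fully open); f_grip is the grip in N (None keeps the last); returns when the fingers have stopped.
- manip.wait(seconds).
- kinematics.inverse_kinematics(position, orientation): joint angles nearest the present ones, or None.
- grab_frame(name): name is "side" or "top"; returns (picture, depth): 480x640x3 uint8, red, green, blue; 480x640 float32, m along the optical axis (not along the pixel's ray), 0 where there is no reading.
- camera_info(name): a dict with "fovy" (degrees; the focal length in pixels is half the picture's height over the tangent of half this angle, whatever the lens; pixels are square), "cx", "cy" (the principal point, pixels), "extrinsics" (4x4, takes a point from camera to world coordinates). Camera axes: x right, y down, z forward; pixel columns grow to the right and rows downward; lengths in m; the calibration is good to about 2 mm. A picture is of the moment at which its call begins. camera_info takes no time and is no camera call.
A pose or a line that the arm cannot do raises manip.MotionError and nothing moves.
- manip.sign_off(): hands the job in; it is judged then, once.
Readings, each from a call of its own:
- telemetry.get_clock(): time.
- telemetry.get_joint_pos(): joint angles.
- telemetry.get_qvel(): joint speeds.
- telemetry.get_joint_torque(): joint torques, N m.
- telemetry.get_ee_pos(): TCP position.
- telemetry.get_tcp_rot(): TCP orientation.
- telemetry.get_contact_force(): force on the tool from outside, world axes, zero at the start.
- telemetry.get_torque(): the same for the moment, N m.
- telemetry.get_gripper_width(): opening from 0.0 (shut) to 1.0 (fully open).
- telemetry.get_finger_force(): force on a finger pad.
Only numpy, scipy, OpenCV 4.12 (cv2) and the standard library are available. Lean on these libraries where they do the work, as an engineer would, in place of code of your own. Each camera call takes 0.05 s, during which the arm holds its last target. There are 200 camera calls.

### The job

A small gold ball lies in the round pan of the bench scale, and the pan is locked in its collar: without jerking or tipping it, turn the pan a quarter turn anticlockwise (seen from above) until its red mark stands over the red line at the front of the scale. Then lift it straight up out of the collar and hold it level about ten centimetres above its seat, with the ball resting in the middle all the while and the ring, tweezers and film can beside the scale left alone. The job finishes with the pan still held up there: do not put it down or let go.

Things in the scene. Friction and masses are not known exactly. Their poses are not given: they have to be found in the camera images.
- scale: Bench scale, fixed: light grey housing, dark top 32 mm above the bench, display and keys at its front. Origin on the bench below the pan's axis; own -x points to the front; housing x -116 to +52 mm, y -60 to +60 mm. On the axis a hub of 58 mm diameter ends in the bayonet collar, upper edge 53.5 mm above the bench. Red line at the front: open; white line on the +y side: locked.
- scale_seat (a point): Centre of the collar's floor, on which the pan's foot stands, 44 mm above the bench; axes as the scale's. The collar's inward lip has two openings, at its -x and +x sides, 54 degrees wide, through which the pan's lugs come out upwards. Stop pins end the turn some 4 degrees past the open and past the locked position.
- scale_open (a point): Where the pan's red mark (pan_mark) stands when the pan is seated and unlocked (within 10 degrees will do): 31.7 mm in front (-x) of the pan's axis, above the red line, 82 mm above the bench.
- pan: Loose steel pan, 66 mm outside diameter, 38 mm tall, 0.08 to 0.16 kg; origin at the centre of its foot's underside, z up. Grip its upright outer rim, 24 to 38 mm above the origin. Foot 34 mm diameter; at its bottom two lugs under the collar's lip. Play about 2 mm sideways and upwards; turns freely. At the start own +x points to the scale's +y (5 degrees either way); unlock by growing yaw.
- pan_mark (a point): Red mark on top of the pan's rim, at the pan's own +x, 31.7 mm from its axis, 38 mm above its origin.
- pan_middle (a point): Middle of the pan's hollow, 17 mm above the pan's origin, 21 mm below its rim. The hollow rises by 6 degrees all round out to 22 mm from the middle, then more steeply to the rim wall (3 mm thick, 60 mm inside). If the pan is tilted by more than about 5 degrees the ball rolls away.
- ball_center (a point): Centre of the loose polished gold ball, 14 mm diameter, about 26 g, lying in the pan's middle (this point is 7 mm above the hollow).
- ring_a: Plain silver ring, 23 mm diameter, 9 mm high, lying loose on the bench at the left front of the scale; origin at its underside. Leave alone.
- film_can: Black film can with a grey cap, 33 mm diameter, 54 mm high, standing loose at the left of the scale, about 90 mm from the pan's axis; origin at its underside. Leave alone.
- tweezers: Steel tweezers, 130 mm long (own y), 9 mm wide, 14 mm high, loose at the right of the scale; origin at the middle of the underside. Leave alone. (Farther right and behind is the folded-down bench lamp; keep the arm clear of its brown shade: x 0.49 to 0.73, y -0.44 to -0.25, z 0.14 to 0.39 m, lamp arms behind it. Pass it within 0.45 m of the base axis or well above.)

How it is judged:
By the outcome, as a careful person would: the job done as asked, in the order asked, and still so for the second after the job is handed in, while the arm keeps its last pose, push and grip.
It also fails if it takes over 45 s, if anything falls off the work surface, if the arm or the gripper's body presses on something with over 40 N, if the wrist force passes 120 N, or if a joint passes its speed limit or range.

## Working session

There is one attempt and no reset: what is moved stays moved. The work goes in short steps, each a Python script; the robot and the scene stay as the last script left them, time stands still between calls to the robot, and variables do not carry over. Pictures are saved under pics/ and viewed, at most 10 in all, crops included, and the job is handed in when it is done.

```bash
ls; mkdir -p pics
python3 - <<'E'
from plant import *
import cv2,numpy as np
for n in("top","side"):
    p,d=grab_frame(n); cv2.imwrite(f"pics/{n}0.png",p[:,:,::-1]); np.savez(f"{n}0.npz",p=p,d=d)
    print(n,camera_info(n))
print(telemetry.get_clock())
E
```

```text
pics
top {'fovy': 44.00268688900355, 'cx': 322.3432219492275, 'cy': 226.78029043473032, 'extrinsics': array([[-0.01511254, -0.99201412,  0.12521822,  0.37164172],
       [-0.99942827,  0.01877476,  0.02811828, -0.00477979],
       [-0.03024468, -0.12472169, -0.99173069,  0.94019411],
       [ 0.        ,  0.        ,  0.        ,  1.        ]])}
side {'fovy': 57.10096245759433, 'cx': 318.0254516665841, 'cy': 241.16419880988062, 'extrinsics': array([[-9.99583502e-01,  2.88466104e-02, -8.33865958e-04,
         4.77950598e-01],
       [ 1.57141196e-02,  5.19830541e-01, -8.54124859e-01,
         7.27525211e-01],
       [-2.42051381e-02, -8.53782222e-01, -5.20067331e-01,
         5.05552191e-01],
       [ 0.00000000e+00,  0.00000000e+00,  0.00000000e+00,
         1.00000000e+00]])}
0.1
```

View pics/top0.png

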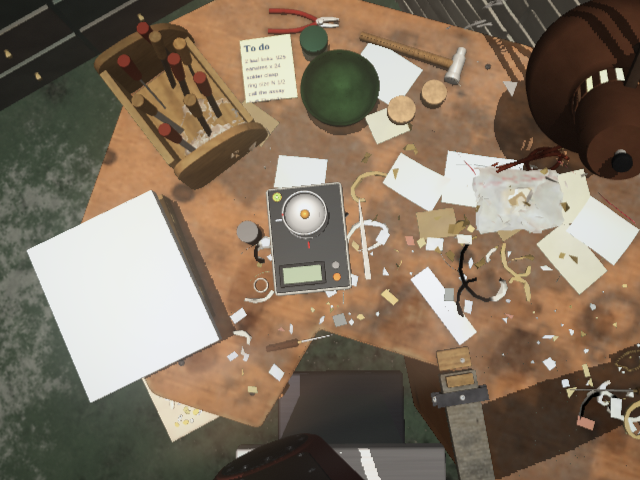

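View pics/side0.png

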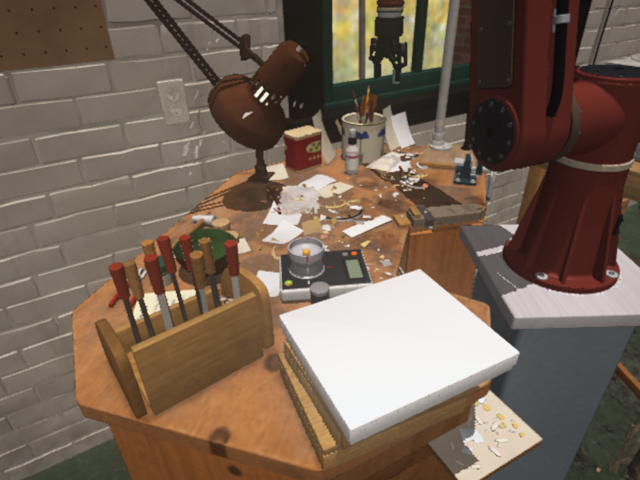

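The top view shows the scale with the pan's rim centred near (305,214). The ring is at (261,285), the can at (248,232) and the tweezers at (364,240). The side view shows the white box left of the scale is low. Next I measure the pan and scale axes.

```bash
cat > h.py <<'E'
from plant import *
import cv2,numpy as np
def K(n):
    c=camera_info(n); return 240/np.tan(np.radians(c["fovy"]/2)),c["cx"],c["cy"],c["extrinsics"]
def pix2plane(n,uv,z):
    f,cx,cy,T=K(n); uv=np.atleast_2d(uv).astype(float)
    r=np.c_[(uv[:,0]-cx)/f,(uv[:,1]-cy)/f,np.ones(len(uv))]@T[:3,:3].T
    return T[:3,3]+r*((z-T[2,3])/r[:,2])[:,None]
def cloud(n,d):
    f,cx,cy,T=K(n); v,u=np.mgrid[:480,:640]
    return np.stack([(u-cx)/f*d,(v-cy)/f*d,d],-1)@T[:3,:3].T+T[:3,3]
def down(yaw):  # tool x,y,z axes, z down; yaw of tool x
    c,s=np.cos(np.radians(yaw)),np.sin(np.radians(yaw))
    return np.array([[c,s,0],[s,-c,0],[0,0,-1.]])
E
python3 - <<'E'
from h import *
for n in("top","side"):
    a=np.load(n+"0.npz");p,d=a["p"],a["d"];P=cloud(n,d)
    c0=pix2plane("top",[305,214],.082)[0]; R=np.hypot(P[...,0]-c0[0],P[...,1]-c0[1])
    m=(R<.05)&(P[...,2]>.077)&(P[...,2]<.09)&(d>0); q=P[m]
    A=np.c_[2*q[:,:2],np.ones(len(q))]; s=np.linalg.lstsq(A,(q[:,:2]**2).sum(1),rcond=None)[0]
    print(n,c0,len(q),"rim fit",s[:2],np.sqrt(s[2]+s[:2]@s[:2]),np.median(q[:,2]))
    hsv=cv2.cvtColor(p,cv2.COLOR_RGB2HSV).astype(int)
    red=((hsv[...,0]<8)|(hsv[...,0]>172))&(hsv[...,1]>130)&(hsv[...,2]>90)&(R<.07)&(P[...,2]>.02)
    k,l,st,ce=cv2.connectedComponentsWithStats(red.astype(np.uint8))
    for i in range(1,k): print("red",ce[i],st[i,4],P[l==i].mean(0))
    dark=(P[...,2]>.027)&(P[...,2]<.037)&(R<.2)
    k,l,st,ce=cv2.connectedComponentsWithStats(dark.astype(np.uint8)); i=1+np.argmax(st[1:,4])
    pts=P[l==i][:,:2].astype(np.float32); print("top rect",cv2.minAreaRect(pts*1000))
    if n=="top":
        cv2.imwrite("pics/crop.png",cv2.resize(p[170:310,230:380,::-1],None,fx=4,fy=4,interpolation=cv2.INTER_CUBIC))
        b=(P[...,2]>.04)&(np.mgrid[:480,:640][1]<225)&(np.mgrid[:480,:640][0]>190); print("box z",np.percentile(P[b][:,2],[50,99]))
E
```

```text
top [0.49931076 0.04463279 0.082     ] 286 rim fit [0.50216582 0.04609183] 0.03147000964221561 0.08151636955590236
red [282. 214.] 1 [0.49993082 0.07831485 0.08226917]
red [308.45454545 244.72727273] 11 [0.45892588 0.04274882 0.03189813]
top rect ((470.25640869140625, 43.19444274902344), (166.45457458496094, 118.91117095947266), 4.759466648101807)
box z [0.10760761 0.94019411]
side [0.49931076 0.04463279 0.082     ] 208 rim fit [0.49967404 0.04798509] 0.031807833130826434 0.07993644201349051
red [307.  258.5] 4 [0.49759707 0.07944667 0.07585429]
red [329.22222222 266.55555556] 9 [0.45751855 0.04185631 0.03127364]
top rect ((467.9576416015625, 46.28804016113281), (164.7229461669922, 119.39433288574219), 5.104349136352539)
```

View pics/crop.png

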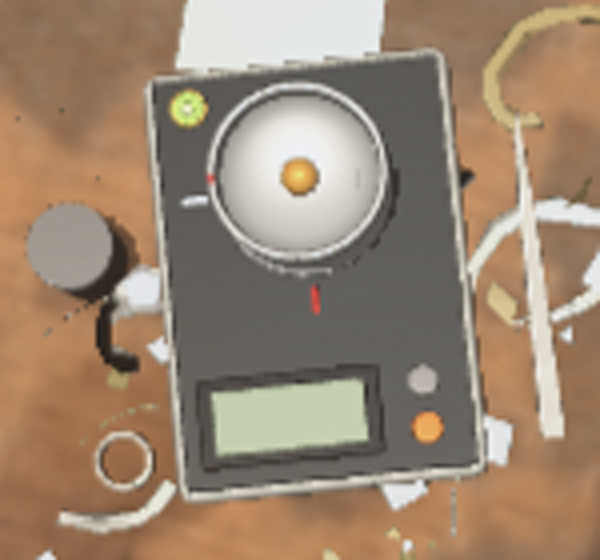

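The crop shows the red mark at the pan's left (210,178), the ball centred at (299,175) and the red line at (316,299). From this I take the axis as about (0.501, 0.047), scale yaw as about 5° and pan yaw as about 94°. The mark height (0.082) and rim radius agree with the given sizes. I plan the joints next.

Run:
```python
from h import *
q0=np.array(telemetry.get_joint_pos());R=np.array(telemetry.get_tcp_rot());print(R.round(3), np.degrees(np.arctan2(R[1,0],R[0,0])))
for yaw in range(-180,180,30):
    j=kinematics.inverse_kinematics([.501,.047,.05],down(yaw)); k=kinematics.inverse_kinematics([.501,.047,.15],down(yaw))
    print(yaw,None if j is None else np.round(j,1),None if k is None else np.round(k,1)[-1])
print(kinematics.inverse_kinematics([.17,-.345,.25],R))
```

```text
[[ 0.897  0.442 -0.001]
 [ 0.442 -0.897  0.002]
 [ 0.    -0.002 -1.   ]] 26.22923229730811
-180 [ -2.6  11.5 115.6  -0.   52.9 -92.6] -92.6
-150 [  -2.6   11.5  115.6   -0.    52.9 -122.6] -122.6
-120 None None
-90 None None
-60 [ -2.6  11.5 115.6  -0.   52.9 147.4] 147.4
-30 [ -2.6  11.5 115.6  -0.   52.9 117.4] 117.4
0 [ -2.6  11.5 115.6  -0.   52.9  87.4] 87.4
30 [ -2.6  11.5 115.6  -0.   52.9  57.4] 57.4
60 [ -2.6  11.5 115.6  -0.   52.9  27.4] 27.4
90 [ -2.6  11.5 115.6  -0.   52.9  -2.6] -2.6
120 [ -2.6  11.5 115.6  -0.   52.9 -32.6] -32.6
150 [ -2.6  11.5 115.6  -0.   52.9 -62.6] -62.6
[-7.42477678e+01 -2.02019561e+01  1.21175688e+02 -8.48714176e-03
  7.91517576e+01 -1.04754096e+01]
```

Run:
```python
from h import *
R=np.array(telemetry.get_tcp_rot())
manip.goto([.17,-.345,.25],R)
manip.goto([.40,.04,.25],down(45))
manip.goto([.501,.047,.15],down(45))
p,d=grab_frame("side"); cv2.imwrite("pics/s1.png",cv2.resize(p[150:310,220:420,::-1],None,fx=3.5,fy=3.5))
f0=np.array(telemetry.get_contact_force())
print(manip.movel([.501,.047,.050],down(45),velocity=.08,f_stop=4))
print(telemetry.get_ee_pos(),f0,telemetry.get_contact_force(),telemetry.get_clock())
p,d=grab_frame("side"); cv2.imwrite("pics/s2.png",cv2.resize(p[150:310,220:420,::-1],None,fx=3.5,fy=3.5))
```

```text
False
[0.50169956 0.04698109 0.0506658 ] [-0.11980078  0.15252359  1.04896996] [ 0.30041921 -0.39174222 -0.70134064] 4.7667
```

View pics/s2.png

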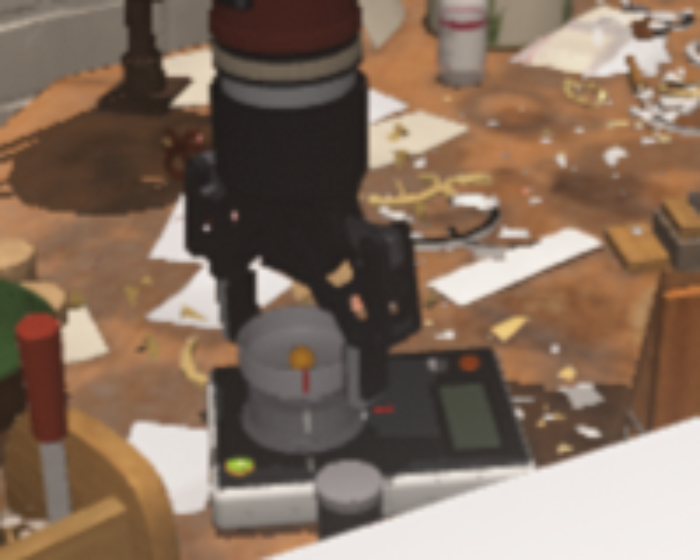

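The fingers straddle the rim: the near finger is at (370,370) and the far one at (235,300), with the ball centred at (302,357). Now I close gently and check the side force.

Run:
```python
from h import *
f=lambda:print(np.round(telemetry.get_contact_force(),2),np.round(telemetry.get_torque(),3),np.round(telemetry.get_ee_pos(),4),telemetry.get_gripper_width(),telemetry.get_finger_force(),telemetry.get_clock())
f()
for o in (.9,.85,.82,.80): hand.command_gripper(o,20)
f()
hand.command_gripper(.7,20); f(); manip.wait(.3); f()
p,d=grab_frame("side"); cv2.imwrite("pics/s3.png",cv2.resize(p[200:300,260:360,::-1],None,fx=5,fy=5))
```

```text
[-0.03 -0.28  0.25] [0.023 0.005 0.029] [0.5017 0.047  0.0507] 0.9970381556324053 0.0 4.8167
[-0.36  0.44 -0.22] [-0.013  0.011 -0.027] [0.501 0.047 0.05 ] 0.8012573710850152 0.0 5.7333
[-0.01 -0.78  2.31] [ 0.016 -0.013 -0.011] [0.5013 0.047  0.0503] 0.7618709185944151 22.849819724733607 5.95
[-1.14 -0.31  3.29] [-0.074  0.036 -0.013] [0.5013 0.0469 0.0503] 0.761615149424315 22.92813378107894 6.25
```

View pics/s3.png

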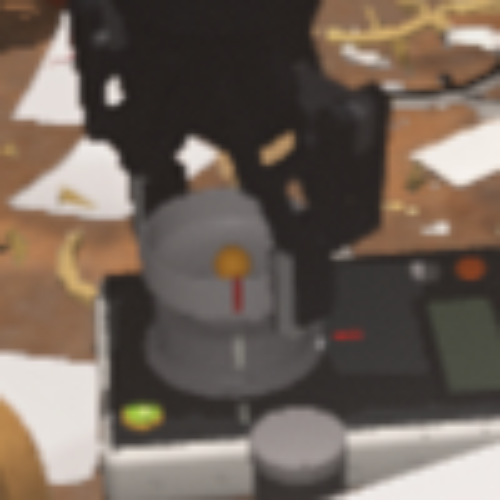

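```bash
cat >> h.py <<'E'
def rep():
    R=np.array(telemetry.get_tcp_rot())
    print(np.round(telemetry.get_contact_force(),1),np.round(telemetry.get_torque(),2),np.round(telemetry.get_ee_pos(),4),"yaw %.1f tilt %.2f"%(np.degrees(np.arctan2(R[1,0],R[0,0])),np.degrees(np.arccos(-R[2,2]))),"w %.3f"%telemetry.get_gripper_width(),"t %.2f"%telemetry.get_clock())
E
python3 - <<'E'
from h import *
hand.command_gripper(.7,40); rep()
q=np.array(kinematics.inverse_kinematics([.501,.047,.0505],down(45)))
for s in (3,8,15,22):
    j=q.copy(); j[5]-=s; manip.movej(j); rep()
E
```

```text
[-1.3  0.   5.4] [-0.05  0.13  0.03] [0.5013 0.0469 0.0504] yaw 45.0 tilt 0.03 w 0.755 t 6.52
[-0.1  0.3  2.7] [-0.01  0.03  0.04] [0.5011 0.047  0.0505] yaw 47.9 tilt 0.01 w 0.756 t 6.77
[0.2 0.1 2.4] [-0.03 -0.05 -0.01] [0.5011 0.047  0.0505] yaw 52.8 tilt 0.01 w 0.754 t 7.02
[ 0.1 -1.   2.4] [-0.01 -0.04 -0.03] [0.5011 0.047  0.0505] yaw 59.7 tilt 0.01 w 0.755 t 7.27
[-0.   0.3  1.3] [-0.03 -0.03 -0.  ] [0.501  0.047  0.0505] yaw 66.7 tilt 0.01 w 0.755 t 7.52
```

Forces are negligible, so I continue the turn in small steps and stop if a moment builds up.

Run:
```python
from h import *
q=np.array(kinematics.inverse_kinematics([.501,.047,.0505],down(45)))
for s in list(range(27,88,5))+[91]:
    j=q.copy(); j[5]-=s; manip.movej(j); manip.wait(.1)
    if s%10==7 or s==91: rep()
    if abs(telemetry.get_torque()[2])>.4 or np.linalg.norm(telemetry.get_contact_force()[:2])>8: print("STOP",s); rep(); break
for n,(a,b,c,e) in dict(top=(170,310,230,380),side=(200,300,260,380)).items():
    p,d=grab_frame(n); np.savez(n+"4.npz",p=p,d=d); cv2.imwrite(f"pics/{n}4.png",cv2.resize(p[a:b,c:e,::-1],(600,int(600*(b-a)/(e-c)))))
```

```text
[-0.  -0.9  3.1] [-0.04 -0.05 -0.02] [0.501  0.047  0.0505] yaw 71.8 tilt 0.00 w 0.756 t 7.87
[-0.7 -0.1  2.6] [ 0.01 -0.06 -0.02] [0.501  0.047  0.0505] yaw 81.9 tilt 0.00 w 0.758 t 8.57
[-0.3  0.1  1.1] [ 0.   -0.09 -0.04] [0.501  0.047  0.0505] yaw 91.9 tilt 0.00 w 0.752 t 9.27
[ 0.5 -0.7  1.4] [-0.02 -0.03 -0.03] [0.501  0.047  0.0505] yaw 101.9 tilt 0.00 w 0.752 t 9.97
[0.7 0.1 1.6] [-0.01 -0.06  0.02] [0.501  0.047  0.0505] yaw 111.9 tilt 0.01 w 0.754 t 10.67
[0.7 0.2 0.9] [ 0.07 -0.09 -0.04] [0.501  0.047  0.0505] yaw 121.9 tilt 0.01 w 0.758 t 11.37
[-0.5  0.6  0.6] [-0.04 -0.09  0.01] [0.5009 0.047  0.0505] yaw 131.9 tilt 0.01 w 0.759 t 12.07
[-0.   0.3  1.6] [ 0.02 -0.07  0.04] [0.501  0.047  0.0505] yaw 135.9 tilt 0.00 w 0.751 t 12.42
```

View pics/side4.png

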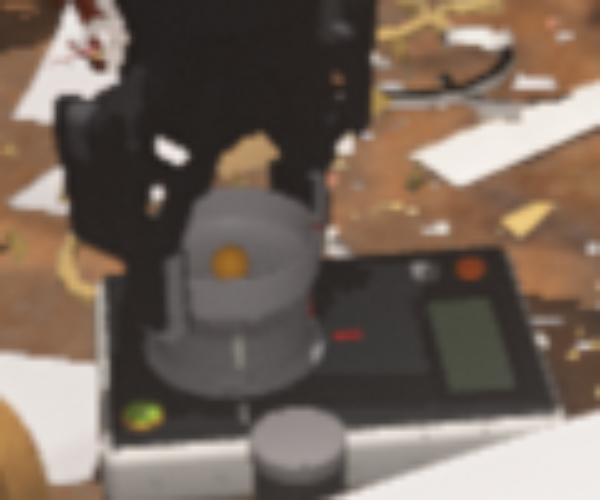

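The mark now shows at the pan's right (front) edge, with red at (316,225) and (311,305). The ball is still central at (230,263). I check the mark's angle numerically.

Run:
```python
from h import *
def proj(n,P):
    f,cx,cy,T=K(n); c=(np.array(P)-T[:3,3])@T[:3,:3]; return (c[0]/c[2]*f+cx,c[1]/c[2]*f+cy)
for n in("side","top"):
    p=np.load(n+"4.npz")["p"]; hsv=cv2.cvtColor(p,cv2.COLOR_RGB2HSV).astype(int)
    u,v=proj(n,[.501,.047,.07])
    red=((hsv[...,0]<8)|(hsv[...,0]>170))&(hsv[...,1]>90)&(hsv[...,2]>60)
    for y,x in np.argwhere(red):
        if np.hypot(x-u,y-v)<28: print(n,x,y,p[y,x])
    for a in(165,175,185,195):
        for r,z in((.0317,.082),(.033,.07)): print(a,z,np.round(proj(n,[.501+r*np.cos(np.radians(a)),.047+r*np.sin(np.radians(a)),z]),1))
```

```text
side 323 245 [98 64 62]
side 322 261 [75 46 44]
side 322 262 [74 47 45]
side 327 266 [105  52  50]
side 328 266 [111  52  50]
side 329 266 [106  52  49]
side 326 267 [82 52 50]
side 327 267 [130  50  47]
side 328 267 [141  49  46]
165 0.082 [322.1 247.8]
165 0.07 [322.9 253.4]
175 0.082 [322.5 246.2]
175 0.07 [323.3 251.7]
185 0.082 [322.4 244.6]
185 0.07 [323.3 250.1]
195 0.082 [321.8 243. ]
195 0.07 [322.6 248.4]
top 297 187 [106  53  44]
top 298 187 [106  54  44]
top 299 187 [107  53  44]
top 300 187 [106  53  44]
top 301 187 [107  54  45]
top 302 187 [107  54  45]
top 303 187 [107  53  45]
top 304 187 [106  53  44]
top 305 187 [107  54  45]
top 306 187 [107  54  45]
top 307 187 [107  54  46]
top 308 187 [108  54  46]
top 309 187 [108  55  46]
top 310 187 [108  54  45]
top 294 188 [105  52  43]
top 295 188 [105  53  44]
top 296 188 [106  53  44]
top 297 188 [105  52  43]
top 298 188 [105  52  43]
top 299 188 [105  52  44]
top 300 188 [105  52  44]
top 301 188 [105  52  44]
top 302 188 [106  52  44]
top 303 188 [105  52  44]
top 304 188 [106  53  45]
top 305 188 [106  53  45]
top 3
[... 25140 characters left out ...]
01  52  44]
top 321 232 [61 36 32]
top 322 232 [94 49 42]
top 323 232 [99 51 43]
top 324 232 [99 51 43]
top 325 232 [100  51  44]
top 305 233 [105  50  46]
top 306 233 [108  59  55]
top 321 233 [65 39 33]
top 322 233 [94 48 41]
top 323 233 [99 51 43]
top 324 233 [100  51  44]
top 305 234 [95 43 39]
top 306 234 [88 39 36]
top 321 234 [67 40 34]
top 322 234 [94 49 41]
top 323 234 [100  51  44]
top 306 235 [74 43 40]
top 321 235 [68 40 34]
top 322 235 [95 50 42]
top 321 236 [68 40 34]
top 308 241 [138  75  71]
165 0.082 [298.  233.8]
165 0.07 [298.3 235.6]
175 0.082 [301.7 234.4]
175 0.07 [302.2 236.2]
185 0.082 [305.5 234.3]
185 0.07 [306.1 236.1]
195 0.082 [309.2 233.6]
195 0.07 [309.9 235.3]
```

The mark is at (305.5,233.5) in the top view, matching the prediction for yaw 185°, and (323,245) in the side view agrees. The pan is unlocked, so I lift it slowly with a force guard.

Run:
```python
from h import *
st=manip.movel([.501,.047,.066],None,velocity=.015,f_stop=6); print(st); rep()
if not st:
    st=manip.movel([.501,.047,.1505],None,velocity=.04,f_stop=8); print(st); rep()
manip.wait(.5); rep()
for n,(a,b,c,e) in dict(top=(150,310,230,400),side=(180,310,230,390)).items():
    p,d=grab_frame(n); np.savez(n+"5.npz",p=p,d=d); cv2.imwrite(f"pics/{n}5.png",cv2.resize(p[a:b,c:e,::-1],(600,int(600*(b-a)/(e-c)))))
```

```text
False
[ 0.2 -0.9 -1.5] [-0.07  0.01 -0.  ] [0.5009 0.047  0.0659] yaw 136.0 tilt 0.02 w 0.757 t 13.70
False
[ 0.3  0.6 -1.7] [-0.   -0.02 -0.01] [0.5009 0.047  0.1503] yaw 136.0 tilt 0.02 w 0.756 t 15.97
[ 0.6 -0.2 -1.6] [-0.04 -0.01  0.02] [0.501  0.047  0.1505] yaw 136.0 tilt 0.00 w 0.754 t 16.47
```

View pics/side5.png

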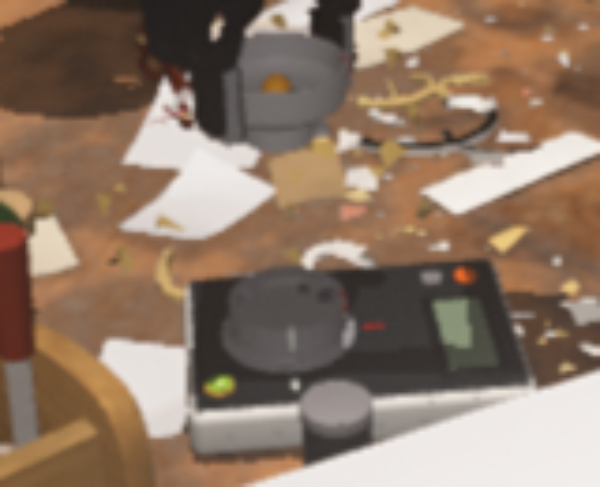

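The pan is clear of the collar at (290,95), the ball shows centrally at (278,83), and the can and scale are undisturbed. One quick check of level and ball position, then I hand in.

Run:
```python
from h import *
a=np.load("side5.npz");p,d=a["p"],a["d"];P=cloud("side",d)
R=np.hypot(P[...,0]-.501,P[...,1]-.047)
m=(R<.0345)&(R>.028)&(P[...,2]>.175)&(P[...,2]<.188)&(d>0)
hsv=cv2.cvtColor(p,cv2.COLOR_RGB2HSV); g=(R<.03)&(hsv[...,0]>8)&(hsv[...,0]<28)&(hsv[...,1]>130)&(P[...,2]>.15)&(P[...,2]<.19)
print("ball",g.sum(),P[g].mean(0))
for s in range(-180,180,30):
    az=np.degrees(np.arctan2(P[...,1]-.047,P[...,0]-.501)); k=m&(abs(az-s-15)<15)
    if k.sum()>3: print(s+15,k.sum(),P[k][:,2].max().round(4))
```

```text
ball 24 [0.50063187 0.04998627 0.17256758]
-165 20 0.1874
-135 51 0.1877
-105 31 0.1818
-75 31 0.1819
75 28 0.182
105 33 0.1817
135 28 0.1822
165 10 0.1821
```

The rim is level at 0.182 m (seat height plus 100 mm) and the ball is central.

```bash
python3 -c "
from h import *
rep(); print(manip.sign_off())"
```

```text
[ 0.8  0.2 -1.4] [0.03 0.03 0.01] [0.501  0.047  0.1505] yaw 136.0 tilt 0.00 w 0.757 t 16.57
the job is handed in; nothing more can be done
None
```

I turned the pan to its red line, lifted it straight out and handed the job in at 16.6 s with the pan held level about 10 cm above its seat, the ball central and nothing seen disturbed beside the scale.

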